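# Make up the stain kit and the sampling kit

### The arm

A 7-joint arm with a two-finger parallel gripper is mounted at the origin on the work surface. World frame = base frame: x ahead of the robot, y to its left, z up, the work surface at z = 0. Lengths are in m, angles in rad, forces in N, time in s.
With the tool pointing down it reaches from about 0.35 to 0.9 m from the base axis. Payload 8.1 kg.
Tool frame: the origin (TCP) lies between the finger pads; the fingertips stand 14 mm ahead of it and the grasp point (between the pads) lies 5 mm behind it; z points along the fingers, y is the direction in which the jaws open and shut (so a half turn about z gives the same grasp; the last joint's range is limited). The gripper opens to 92 mm and grips with 3 to 60 N. Pads are 19 mm wide; open, the fingers measure 130 mm over their backs; the gripper's body (75 mm by 190 mm) begins 47 mm behind the grasp point.
Start: joints at [-1.316, 0.434, 0.025, 1.573, -0.012, 1.134, -0.075], TCP at [0.219, 0.585, 0.241] pointing down, gripper open.
Joint ranges: [-2.62, 2.62], [-0.44, 2.09], [-1.27, 1.32], [0.08, 2.57], [-1.32, 4.46], [0.12, 2], [-2.74, 2.74]. Speed limits (rad/s): [2.22, 2.22, 3.01, 3.01, 3.14, 3.14, 3.14].

### API

Orientations are given as a rotation vector (axis times angle).
In Python, from rig import bot gives the robot as it stands.
- The arm moves only by the tool servo_tool, never from a script. Its argument "targets" is a list of rows, each a list of 7 numbers: the turn, a rotation vector about the tool's x, y, z normalised to -1 to 1, where 1 is 6 degrees, then the shift along the tool's x, y, z normalised to -1 to 1, where 1 is 25 cm, then the opening, from -1 (shut) to 1 (fully open), so that 0 is half open. A call has 1 to 5 rows; each row shifts and turns the pose as measured when the row begins, along the tool's axes as they then stand; what a row does not reach is not made up. A row lasts 1/12 s, in which the tool goes at most 41.7 mm and 7.16 degrees, less where a joint would pass 70% of its speed; a pose out of reach is approached as far as the arm can. A call with a number of a shift or a turn outside -1 to 1 is refused whole. A call with a gripper value outside its range is refused whole. The fingers move at their own pace and stop on an object; "grip_force" is the grip in N (left out, the last holds). Time passes only in rows, so rows that do not move let the fingers close. It gives the time, the measured TCP pose, the force and the opening at its end, in the units of the state.
- bot.get_obs(): the state, without advancing time (a new reading comes with each control period).
- bot.grab_frame(name): name is "scene" or "top"; returns the picture (420x560x3 uint8, blue, green, red); there is no depth.
- bot.get_calibration(name): a dict with "fov_y" (degrees; the focal length in pixels is half the picture's height over the tangent of half this angle, whatever the lens; pixels are square), "cx", "cy" (the principal point, pixels), "rvec" (rotation vector, rad) and "tvec" (3), from world to camera coordinates, as OpenCV has them. Camera axes: x right, y down, z forward; pixel columns grow to the right and rows downward; lengths in m; the calibration is good to about 2 mm. A picture is of the moment at which its call begins. get_calibration takes no time and is no camera call.
- bot.hand_in(): hands the job in, once; it reports no verdict.
Trained networks look in the newest picture that a camera, given by its name, has taken for a name from the list of things; names that differ only in an ending like _2 or _b are one class to them, and where a whole thing is asked for, a point or a joint stands for the part that bears it (a point fixed in the world has none). Each returns a list of dicts, best first, with "conf" (0 to 1); they miss things now and then, are a little off and sometimes report something else, mostly with a low value. They report only what shows in the picture. A call takes as long as a camera call. They do not tell look-alikes from the thing itself.
- bot.search_frame(camera, query): "rect" ([left, top, width, height] in pixels, round what is visible of it).
- bot.pinpoint(camera, query): "location" ([row, column] in pixels: a listed point, or the origin of a listed thing).
The state is a dict: "time": time; "joints": joint angles; "dq": joint speeds; "tau": joint torques, N m; "ee_pos": TCP position; "tool_rot": TCP orientation; "ft_force": force on the tool from outside, world axes, zero at the start; "ft_torque": the same for the moment, N m; "opening": finger opening in m.
Only numpy, scipy, OpenCV 4.12 (cv2) and the standard library are available. Lean on these libraries where they do the work, as an engineer would, in place of code of your own. Each camera call takes 0.05 s, during which the arm holds its last target. There are 200 camera calls.

### The job

Make up the two kits from the stock on the lab bench. The tray with two compartments gets the covered dish in its wider compartment and the dropper bottle in its narrower one; the tray with three compartments gets the squat jar in the wide middle compartment, the long slide box in the wider of the two end compartments and the little vial in the narrow end compartment. Everything must stand upright (the slide box lie flat, lid up) on the floor of its compartment, inside the walls, let go and at rest.

Things in the scene. Friction and masses are not known exactly. Their poses are not given: they have to be found in the camera images.
- dish_mid (a point): Covered culture dish: a low round clear dish with a white plate of medium inside and a white lid edge, 28 mm high (not one of the flatter 90 mm petri dishes); its lid, 60 mm across, covers the upper 18 mm, the foot below is 55 mm across. Loose, 90 g (somewhat varying, as are all the stock masses). The point is the centre, 14 mm above its underside; z is up.
- bottle_mid (a point): Amber glass dropper bottle, 75 mm high in all: round body 38 mm across from its underside up to 46 mm, then a shoulder, a black cap 25 mm across (56 to 65 mm up) and a small rubber bulb 13 mm across on top. Loose, 70 g. The point is its centre, 37.5 mm above its underside; z is up.
- jar_mid (a point): Squat glass specimen jar with a white label band and a flat steel screw lid: a cylinder 48 mm across (lid 47 mm) and 50 mm high. Loose, 140 g. The point is its centre, 25 mm above its underside; z is up.
- vial_mid (a point): Small glass vial with a white label band and a white cap: a cylinder 24 mm across (cap 23 mm) and 50 mm high. Loose, 30 g. The point is its centre, 25 mm above its underside; z is up.
- slidebox_mid (a point): Grey plastic box for microscope slides, closed (the lid does not open), lying flat with a paper label on top: 86 mm long (x), 32 mm wide (y), 30 mm high (z, up). Loose, 70 g. The point is its centre, 15 mm above its underside.
- tray_two: Fixed shallow metal kit tray, black floor, two compartments side by side along its y, outside 88 (x) by 150 mm (y). Floor 3 mm thick; walls and divider 4 mm thick, tops 9 mm above the bench. Origin: centre of the underside, on the bench; z up. Inside, each is 80 mm along x, centred at x = 0: the wider is 80 mm wide at y = +31 mm, the narrower 58 mm wide at y = -42 mm.
- tray_three: Fixed shallow metal kit tray, black floor, three compartments in a row along its y, outside 116 (x) by 196 mm (y). Floor 3 mm thick; walls and dividers 4 mm thick, tops 9 mm above the bench. Origin: centre of the underside, on the bench; z up. Inside, each is 108 mm along x, centred at x = 0: wider end 60 mm wide at y = +64 mm, middle 72 mm at y = -6 mm, narrow end 48 mm at y = -70 mm.
Mind the look-alikes: they are no part of the job. What is shaped like the part that bears jar_mid but pink or turquoise is not meant. Of the things that look like the part that bears slidebox_mid, take the one that is farthest to the robot's right at the start.

How it is judged:
At the end, for the whole second after the job is handed in: Each thing in its named compartment (centre off its middle, tray x/y, under: dish 14/14 mm, bottle 25/14, slide box 15/18, jar 34/16, vial 46/16), on the tray floor (height within 4 mm), upright within 0.12 rad, not touched by the fingers, at rest (under 20 mm/s) (x of dish_mid in the frame of tray_two between -0.014 and 0.014 m and y of dish_mid in the frame of tray_two between 0.017 and 0.045 m and z of dish_mid in the frame of tray_two between 0.013 and 0.021 m and angle between each of dish_mid, bottle_mid, slidebox_mid, jar_mid, vial_mid's own z axis and vertical below 0.12 rad and linear speed of each of dish, bottle, slidebox, jar, vial below 0.02 m/s and contact force between the fingers and dish below 0.05 N and x of bottle_mid in the frame of tray_two between -0.025 and 0.025 m and y of bottle_mid in the frame of tray_two between -0.056 and -0.028 m and z of bottle_mid in the frame of tray_two between 0.0365 and 0.0445 m and contact force between the fingers and bottle below 0.05 N and x of slidebox_mid in the frame of tray_three between -0.015 and 0.015 m and y of slidebox_mid in the frame of tray_three between 0.046 and 0.082 m and z of slidebox_mid in the frame of tray_three between 0.014 and 0.022 m and contact force between the fingers and slidebox below 0.05 N and x of jar_mid in the frame of tray_three between -0.034 and 0.034 m and y of jar_mid in the frame of tray_three between -0.022 and 0.01 m and z of jar_mid in the frame of tray_three between 0.024 and 0.032 m and contact force between the fingers and jar below 0.05 N and x of vial_mid in the frame of tray_three between -0.046 and 0.046 m and y of vial_mid in the frame of tray_three between -0.086 and -0.054 m and z of vial_mid in the frame of tray_three between 0.024 and 0.032 m and contact force between the fingers and vial below 0.05 N).
It also fails if it takes over 125 s, if anything falls off the work surface, if the arm or the gripper's body presses on something with over 40 N, if the wrist force passes 120 N, or if a joint passes its speed limit or range.

## Working session

There is one attempt and no reset: what is moved stays moved. The work goes in short steps, Python scripts to look and compute and a tool call to move; the robot and the scene stay as the last step left them, time stands still between calls to the robot, and variables do not carry over. Pictures are saved under pics/ and viewed, about 12 in all and at most 16, crops included, and the job is handed in when it is done.

Besides the shell and the picture viewer there is one more tool, called after "Emit:" by a JSON object that holds its "api" and its "payload", one argument or row to a line. servo_tool: Moves the arm, as the interface text tells. Its arguments: {"type":"object","properties":{"targets":{"type":"array","items":{"type":"array","items":{"type":"number","minimum":-1,"maximum":1}}},"grip_force":{"type":"number"}},"required":["targets"]}

```bash
ls; mkdir -p pics; cat > h.py <<'E'
import numpy as np, cv2
from rig import bot
def cal(n):
    c=bot.get_calibration(n); f=210/np.tan(np.radians(c['fov_y'])/2)
    K=np.array([[f,0,c['cx']],[0,f,c['cy']],[0,0,1]]); R=cv2.Rodrigues(np.array(c['rvec'],float))[0]
    return K,R,np.array(c['tvec'],float)
def w(n,row,col,z):
    K,R,t=cal(n); d=R.T@np.linalg.inv(K)@[col,row,1]; o=-R.T@t
    return o+d*(z-o[2])/d[2]
def px(n,p):
    K,R,t=cal(n); q=K@(R@np.array(p)+t); return q[:2]/q[2]
E
python3 - <<'E'
from h import *
for n in('scene','top'):
    cv2.imwrite(f'pics/{n}0.png',cv2.resize(bot.grab_frame(n),(800,600)))
    print(n,bot.get_calibration(n))
    Z=dict(dish_mid=.014,bottle_mid=.0375,jar_mid=.025,vial_mid=.025,slidebox_mid=.015,tray_two=0,tray_three=0)
    for q,z in Z.items():
        for r in bot.pinpoint(n,q)[:4]:
            print(q,round(r['conf'],2),np.round(r['location'],1),np.round(w(n,*r['location'],z),3))
o=bot.get_obs();print(o['time'],o['ee_pos'],o['tool_rot'],o['opening'])
E
```

```text
pics
scene {'fov_y': 51.11687993553644, 'cx': 273.64701405799826, 'cy': 204.51968905626805, 'rvec': array([ 1.34274514,  2.26164948, -0.84137323]), 'tvec': array([ 0.20988092, -0.24739991,  1.31696555])}
dish_mid 0.95 [216.6 272.2] [ 0.44  -0.007  0.014]
bottle_mid 0.75 [185.4 207.8] [ 0.446 -0.184  0.038]
jar_mid 0.85 [161.4 182.1] [ 0.397 -0.299  0.025]
jar_mid 0.84 [161.8 140.9] [ 0.45  -0.392  0.025]
jar_mid 0.57 [180.  166.7] [ 0.471 -0.292  0.025]
vial_mid 0.55 [280.1 429.8] [0.44  0.371 0.025]
slidebox_mid 0.94 [225.6 408.3] [0.308 0.288 0.015]
slidebox_mid 0.78 [245.4 355.5] [0.423 0.199 0.015]
tray_two 0.68 [249.2 172.9] [ 0.624 -0.163  0.   ]
tray_three 0.92 [322.2 311.6] [0.635 0.189 0.   ]
top {'fov_y': 43.455962397940795, 'cx': 279.43505390107754, 'cy': 202.95281190158562, 'rvec': array([ 2.15901751, -2.2200864 ,  0.09447422]), 'tvec': array([0.01649341, 0.45385798, 1.250424  ])}
dish_mid 0.62 [207.3 286.3] [ 0.443 -0.012  0.014]
bottle_mid 0.82 [209.7 360. ] [ 0.431 -0.186  0.038]
jar_mid 0.85 [225.8 411.1] [ 0.39  -0.309  0.025]
jar_mid 0.8 [187.7 405.3] [ 0.482 -0.299  0.025]
jar_mid 0.77 [201.8 444.5] [ 0.445 -0.392  0.025]
vial_mid 0.47 [131.6 345. ] [ 0.622 -0.159  0.025]
vial_mid 0.45 [211.6 121.5] [0.443 0.38  0.025]
slidebox_mid 0.71 [266.9 165.7] [0.309 0.279 0.015]
slidebox_mid 0.56 [218.5 202.4] [0.422 0.19  0.015]
tray_two 0.77 [130.9 346.6] [ 0.629 -0.167  0.   ]
tray_three 0.82 [135.3 205.4] [0.627 0.181 0.   ]
0.8 [0.21894134 0.58543944 0.24076876] [5.59244070e-01 3.09138567e+00 1.67331925e-04] 0.09172480976306548
```

View pics/top0.png

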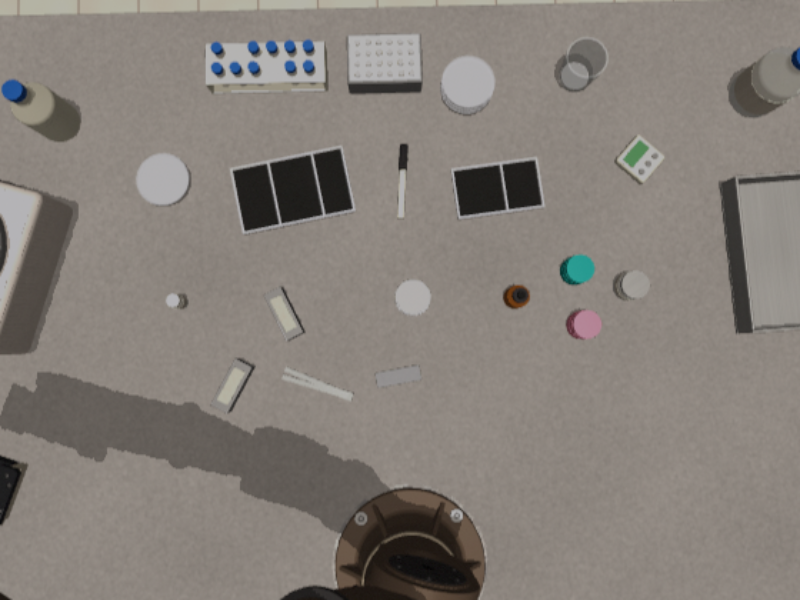

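View pics/scene0.png

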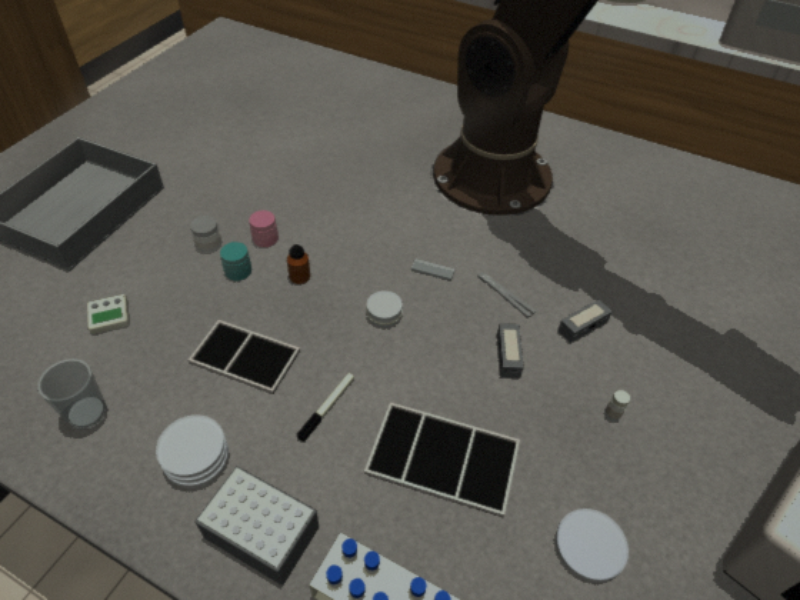

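Top picture (800 px scale): the three-compartment tray is at (293,190), with its wider end on the left (robot's +y), and the two-compartment tray is at (498,188), wider side left.

- **Jar candidates:** clear (632,285), turquoise (578,269), pink (585,324). The clear one with the steel lid is meant.
- **Slide boxes:** (284,313) and (232,386). The one at (284,313) is farther to the robot's right, so it is the one.

Next I confirm this in a crop and refine the positions.

```bash
python3 - <<'E'
from h import *
im=bot.grab_frame('top'); sc=bot.grab_frame('scene')
cv2.imwrite('pics/crop1.png',np.vstack([cv2.resize(im[90:290,95:295],(0,0),fx=2,fy=2,interpolation=3),])) 
a=cv2.resize(im[180:250,100:220],None,fx=5,fy=5,interpolation=2)   # slidebox, vial
b=cv2.resize(im[175:245,350:470],None,fx=5,fy=5,interpolation=2)
cv2.imwrite('pics/crop1.png',cv2.resize(np.vstack([a[:300],b[:300]]),(600,600)))
for n,I in(('top',im),('scene',sc)):
    m=(I.max(2)<30).astype(np.uint8)
    N,L,S,C=cv2.connectedComponentsWithStats(m)
    for i in range(1,N):
        if 300<S[i,4]<6000:
            pts=np.argwhere(L==i); 
            P=np.array([w(n,r,c,.003)[:2] for r,c in pts]).astype(np.float32)
            rc=cv2.minAreaRect(P*1000); print(n,'black',S[i,4],np.round(C[i]),np.round(P.mean(0),4),np.round(rc[0],1),np.round(rc[1],1),round(rc[2],1))
E
```

```text
top black 704 [299. 398.] [-0.0091 -0.0291] [ -9.1 -29.7] [133.4  35. ] 75.3
scene black 1538 [344. 120.] [-0.0046 -0.0009] [-6.3  1.7] [225.1 196.7] 29.0
scene black 583 [154. 242.] [ 0.6301 -0.2103] [ 629.  -210.3] [74.  51.4] 6.3Traceback (most recent call last):
  File "<stdin>", line 13, in <module>
  File "h.py", line 8, in w
    K,R,t=cal(n); d=R.T@np.linalg.inv(K)@[col,row,1]; o=-R.T@t
          ~~~^^^
  File "h.py", line 4, in cal
    c=bot.get_calibration(n); f=210/np.tan(np.radians(c['fov_y'])/2)
ValueError: time passes only in moves, steps and waits
```

View pics/crop1.png

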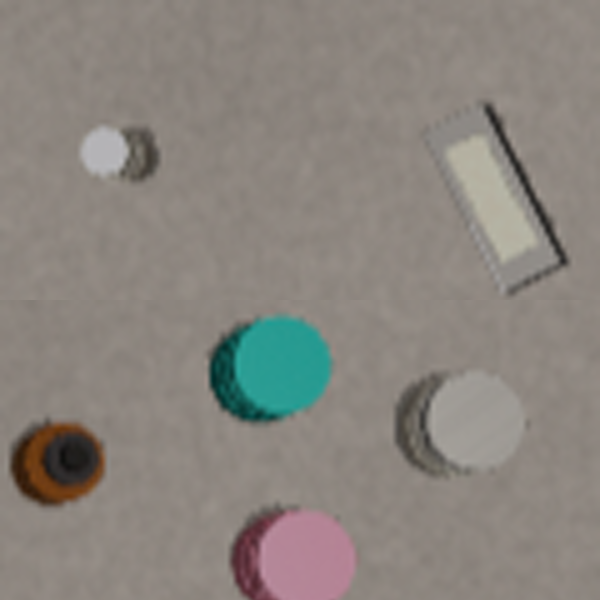

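The crop shows the clear steel-lidded jar at (475,420), i.e. top px row 199, col 445. The vial cap is at (105,152), the bottle bulb at (72,455), and the slide box label at (492,200) with its long axis running from (463,145) to (522,252).

```bash
sed -i 's/^def cal(n):/import functools\n@functools.lru_cache\ndef cal(n):/' h.py; cat >> h.py <<'E'
def wv(n,rc,z): return np.array([w(n,r,c,z)[:2] for r,c in rc])
E
python3 - <<'E'
from h import *
for k,r,c,z in(('vial',210.4,121,.05),('bulb',206,364.4,.075),('jar',199,445,.05),('box',220,198.4,.03),('boxA',209,192.6,.03),('boxB',230.4,204.4,.03)): print(k,np.round(w('top',r,c,z),4))
for n in('top','scene'):
    I=bot.grab_frame(n)
    m=(I.max(2)<45).astype(np.uint8)
    N,L,S,C=cv2.connectedComponentsWithStats(m,connectivity=4)
    for i in range(1,N):
        if 300<S[i,4]<3500 and (n=='scene' or S[i,1]<200):
            P=wv(n,np.argwhere(L==i),.003).astype(np.float32)
            rc=cv2.minAreaRect(P*1000); print(n,'black',S[i,4],np.round(C[i]),np.round(P.mean(0),4),np.round(rc[0],1),np.round(rc[1],1),round(rc[2],1))
    # dish: bright blob
    hi=((I.min(2)>150)).astype(np.uint8)
    N,L,S,C=cv2.connectedComponentsWithStats(hi)
    for i in range(1,N):
        if 20<S[i,4]<1500: print(n,'bright',S[i],np.round(C[i],1),np.round(w(n,C[i][1],C[i][0],.028),3))
E
```

```text
vial [0.4444 0.3739 0.05  ]
bulb [ 0.4375 -0.1903  0.075 ]
jar [ 0.4503 -0.3851  0.05  ]
box [0.4179 0.1971 0.03  ]
boxA [0.4444 0.2104 0.03  ]
boxB [0.3929 0.1834 0.03  ]
top black 765 [232. 127.] [0.646  0.1137] [646.  113.7] [103.5  44.7] 10.0
top black 1178 [207. 132.] [0.6343 0.1771] [634.6 177. ] [103.9  68.7] 10.1
top black 675 [365. 129.] [ 0.6322 -0.2113] [ 632.3 -211.4] [76.1 54.4] 6.4
top black 975 [178. 138.] [0.6215 0.2462] [621.9 246.2] [103.8  56.9] 10.4
top black 953 [335. 133.] [ 0.624  -0.1384] [ 624.  -138.5] [76.  76.6] 6.4
top bright [  0   0  12  10 120] [5.5 4.5] [0.956 0.658 0.028]
top bright [ 14   0  40  10 394] [33.2  4.4] [0.955 0.59  0.028]
top bright [ 56   0  40   9 353] [75.2  3.9] [0.954 0.488 0.028]
top bright [ 98   0  40   8 315] [117.2   3.4] [0.953 0.386 0.028]
top bright [140   0  40   7 278] [159.4   3. ] [0.952 0.284 0.028]
top bright [182   0  40   7 244] [201.1   2.6] [0.95  0.182 0.028]
top bright [223   0  40   5 199] [242.6   2. ] [0.949 0.08  0.028]
top bright [265   0  40   5 164] [284.1   1.6] [ 0.948 -0.021  0.028]
top bright [307   0
[... 2179 characters left out ...]
6.] [0.8583 0.0448] [864.4  33.1] [ 82.  153.2] 34.4
scene bright [ 411    2  104   35 1138] [461.   15.3] [-0.823  0.159  0.028]
scene bright [258 205  23  17 286] [268.9 212.6] [ 0.443 -0.014  0.028]
scene bright [ 62 208  20  14  77] [ 71.2 214. ] [ 0.671 -0.415  0.028]
scene bright [223 262  23  28 100] [234.1 275.2] [0.63  0.005 0.028]
scene bright [431 274  10   8  60] [435.4 277.4] [0.43  0.38  0.028]
scene bright [ 110  292   46   40 1406] [132.7 311.3] [ 0.797 -0.126  0.028]
scene bright [544 346  16  36 323] [553.8 365.6] [0.512 0.621 0.028]
scene bright [ 218  374   74   46 1290] [254.9 402.6] [0.831 0.17  0.028]
scene bright [297 408  11  12  70] [301.4 413.8] [0.809 0.249 0.028]
```

Both cameras agree within about 3 mm, and the compartment sizes match the given ones.

| Item | World x, y (m) | Yaw |
|---|---|---|
| Tray three: wide / middle / narrow | (.6205,.2465) / (.633,.1775) / (.645,.114) | 10.2° |
| Tray two: wide / narrow | (.623,-.138) / (.631,-.211) | 6.4° |

I start with the vial.

Emit:
{"api": "servo_tool", "payload": {
  "targets": [
    [0,0,0,-0.114,-0.048,0.048,1],
    [0,0,0,-0.114,-0.048,0.048,1],
    [0,0,0,-0.114,-0.048,0.048,1],
    [0,0,0,-0.114,-0.048,0.048,1],
    [0,0,0,-0.114,-0.048,0.048,1]
  ],
  "grip_force": 15
}}

```text
time: 1.42
ee_pos: [0.3273, 0.4852, 0.1809]
tool_rot: [-0.534, -3.092, -0.015]
ft_force: [0.4, 0.0, 0.1]
opening: 0.092
```

Emit:
{"api": "servo_tool", "payload": {
  "targets": [
    [0,0,0,-0.114,-0.048,0.048,1],
    [0,0,0,-0.114,-0.048,0.048,1],
    [0,0,0,-0.114,-0.048,0.048,1],
    [0,0,0,-0.114,-0.048,0.048,1],
    [0,0,0,-0.114,-0.048,0.048,1]
  ]
}}

```text
time: 1.83
ee_pos: [0.4463, 0.3767, 0.1178]
tool_rot: [-0.532, -3.094, -0.019]
ft_force: [0.7, 0.0, 0.1]
opening: 0.0919
```

```bash
cat > go.py <<'E'
import sys; from h import *
from scipy.spatial.transform import Rotation as Ro
o=bot.get_obs(); R=Ro.from_rotvec(o['tool_rot']).as_matrix(); p=np.array(o['ee_pos'])
a=np.degrees(np.arctan2(R[1,1],R[0,1])); v=[float(x) for x in sys.argv[1:]]
print('t%.2f'%o['time'],'p',np.round(p,4),'jaw%.1f'%a,'tilt%.2f'%np.degrees(np.arccos(-R[2,2])),'open%.4f'%o['opening'],'F',np.round(o['ft_force'],1),'j7 %.2f'%o['joints'][6])
for i in range(0,len(v),4):   # x y z jaw
    t=np.array(v[i:i+3]); d=R.T@(t-p)
    da=(v[i+3]-a) ; da=(da+180)%360-180
    print('target',v[i:i+4],'shift units',np.round(d/.25,3),'turn units z',round(-da/6,2)); 
    th=np.radians(v[i+3]); R=np.array([[-np.sin(th),np.cos(th),0],[np.cos(th),np.sin(th),0],[0,0,-1]]); p=t; a=v[i+3]
E
python3 go.py .444 .374 .026 69.5  .645 .114 .08 69.5
```

```text
t1.83 p [0.4463 0.3767 0.1178] jaw70.5 tilt0.72 open0.0919 F [0.7 0.  0.1] j7 0.49
target [0.444, 0.374, 0.026, 69.5] shift units [ 0.004 -0.017  0.367] turn units z 0.16
target [0.645, 0.114, 0.08, 69.5] shift units [-1.117 -0.693 -0.216] turn units z -0.0
```

Emit:
{"api": "servo_tool", "payload": {
  "targets": [
    [0,0,0.16,0.002,-0.008,0.1,1],
    [0,0,0,0.002,-0.007,0.1,1],
    [0,0,0,0,0,0.1,1],
    [0,0,0,0,0,0.06,1],
    [0,0,0,0,0,0,1]
  ]
}}

```text
time: 2.25
ee_pos: [0.4541, 0.3646, 0.0235]
tool_rot: [0.583, 3.083, 0.016]
ft_force: [-1.1, 0.2, 0.5]
opening: 0.0917
```

```bash
cat > go.py <<'E'
import sys; from h import *
from scipy.spatial.transform import Rotation as Ro
o=bot.get_obs(); R=Ro.from_rotvec(o['tool_rot']).as_matrix(); p=np.array(o['ee_pos'])
a=np.degrees(np.arctan2(R[1,1],R[0,1])); v=[float(x) for x in sys.argv[1:]]
print('t%.2f'%o['time'],'p',np.round(p,4),'jaw%.1f'%a,'tilt%.2f'%np.degrees(np.arccos(-R[2,2])),'open%.4f'%o['opening'],'F',np.round(o['ft_force'],1),'j7 %.2f'%o['joints'][6])
for i in range(0,len(v),4):   # x y z jaw
    th=np.radians(v[i+3]); T=np.array([[-np.sin(th),np.cos(th),0],[np.cos(th),np.sin(th),0],[0,0,-1]])
    t=np.array(v[i:i+3]); print('target',v[i:i+4],'shift units',np.round(R.T@(t-p)/.25,3),'in final axes',np.round(T.T@(t-p)/.25,3),'turn units',np.round(np.degrees(Ro.from_matrix(R.T@T).as_rotvec())/6,2))
    R=T;p=t
E
python3 go.py .444 .374 .026 70 .444 .374 .09 70 .645 .114 .09 70
```

```text
t2.25 p [0.4541 0.3646 0.0235] jaw68.6 tilt0.63 open0.0917 F [-1.1  0.2  0.5] j7 0.49
target [0.444, 0.374, 0.026, 70.0] shift units [ 0.051  0.02  -0.01 ] in final axes [ 0.051  0.022 -0.01 ] turn units [ 0.1   0.02 -0.24]
target [0.444, 0.374, 0.09, 70.0] shift units [ 0.     0.    -0.256] in final axes [ 0.     0.    -0.256] turn units [0. 0. 0.]
target [0.645, 0.114, 0.09, 70.0] shift units [-1.111 -0.702  0.   ] in final axes [-1.111 -0.702  0.   ] turn units [0. 0. 0.]
```

Emit:
{"api": "servo_tool", "payload": {
  "targets": [
    [0.1,0,-0.24,0.051,0.021,-0.01,1],
    [0,0,0,0,0,0,1]
  ]
}}

```text
time: 2.42
ee_pos: [0.4441, 0.3734, 0.0257]
tool_rot: [0.546, 3.093, -0.003]
ft_force: [-0.5, 0.5, 0.8]
opening: 0.0919
```

Emit:
{"api": "servo_tool", "payload": {
  "targets": [
    [0,0,0,0,0,0,-1],
    [0,0,0,0,0,0,-1],
    [0,0,0,0,0,0,-1],
    [0,0,0,0,0,0,-1],
    [0,0,0,0,0,0,-1]
  ]
}}

```text
time: 2.83
ee_pos: [0.4467, 0.374, 0.0291]
tool_rot: [0.548, 3.089, 0.004]
ft_force: [0.2, 0.7, -0.0]
opening: 0.0632
```

Emit:
{"api": "servo_tool", "payload": {
  "targets": [
    [0,0,0,0,0,0,-1],
    [0,0,0,0,0,0,-1],
    [0,0,0,0,0,0,-1],
    [0,0,0,0,0,0,-1]
  ]
}}

```text
time: 3.17
ee_pos: [0.4476, 0.3735, 0.0297]
tool_rot: [0.55, 3.087, 0.005]
ft_force: [-0.7, -0.6, -0.0]
opening: 0.0364
```

```bash
python3 go.py .444 .374 .026 70 .444 .374 .09 70 .645 .114 .09 70
```

```text
t3.17 p [0.4476 0.3735 0.0297] jaw69.8 tilt0.37 open0.0364 F [-0.7 -0.6 -0. ] j7 0.48
target [0.444, 0.374, 0.026, 70.0] shift units [ 0.014 -0.003  0.015] in final axes [ 0.014 -0.003  0.015] turn units [ 0.04  0.05 -0.04]
target [0.444, 0.374, 0.09, 70.0] shift units [ 0.     0.    -0.256] in final axes [ 0.     0.    -0.256] turn units [0. 0. 0.]
target [0.645, 0.114, 0.09, 70.0] shift units [-1.111 -0.702  0.   ] in final axes [-1.111 -0.702  0.   ] turn units [0. 0. 0.]
```

Emit:
{"api": "servo_tool", "payload": {
  "targets": [
    [0,0,0,0.01,0,0.01,-1],
    [0,0,0,0,0,0,-1],
    [0,0,0,0,0,0,-1],
    [0,0,0,0,0,0,-1],
    [0,0,0,0,0,0,-1]
  ]
}}

```text
time: 3.58
ee_pos: [0.4451, 0.3743, 0.0269]
tool_rot: [0.55, 3.087, 0.005]
ft_force: [0.1, -0.7, 0.8]
opening: 0.0234
```

Emit:
{"api": "servo_tool", "payload": {
  "targets": [
    [0,0,0,0,0,-0.06,-1],
    [0,0,0,0,0,-0.1,-1],
    [0,0,0,0,0,-0.1,-1],
    [0,0,0,-0.05,-0.03,-0.02,-1],
    [0,0,0,-0.1,-0.06,0,-1]
  ]
}}

```text
time: 4.0
ee_pos: [0.467, 0.3444, 0.0979]
tool_rot: [0.536, 3.095, 0.003]
ft_force: [-0.4, 0.2, -0.4]
opening: 0.0237
```

Emit:
{"api": "servo_tool", "payload": {
  "targets": [
    [0,0,0,-0.11,-0.07,0,-1],
    [0,0,0,-0.11,-0.07,0,-1],
    [0,0,0,-0.11,-0.07,0,-1],
    [0,0,0,-0.11,-0.07,0,-1],
    [0,0,0,-0.11,-0.07,0,-1]
  ]
}}

```text
time: 4.42
ee_pos: [0.5704, 0.2122, 0.0979]
tool_rot: [0.524, 3.097, 0.007]
ft_force: [0.6, 0.3, 0.4]
opening: 0.0236
```

Emit:
{"api": "servo_tool", "payload": {
  "targets": [
    [0,0,0,-0.11,-0.07,0,-1],
    [0,0,0,-0.11,-0.07,0,-1],
    [0,0,0,-0.06,-0.04,0,-1],
    [0,0,0,0,0,0,-1]
  ]
}}

```text
time: 4.75
ee_pos: [0.628, 0.1309, 0.096]
tool_rot: [0.54, 3.092, -0.001]
ft_force: [0.9, -0.6, -0.7]
opening: 0.0235
```

```bash
python3 go.py .645 .114 .09 70 .645 .114 .033 70;python3 - <<'E'
from h import *
I=bot.grab_frame('top'); J=bot.grab_frame('scene')
cv2.imwrite('pics/v1.png',np.hstack([cv2.resize(I[80:230,100:300],(400,300)),cv2.resize(J[220:370,200:400],(400,300))]))
E
```

```text
t4.75 p [0.628  0.1309 0.096 ] jaw70.2 tilt0.18 open0.0235 F [ 0.9 -0.6 -0.7] j7 0.99
target [0.645, 0.114, 0.09, 70.0] shift units [-0.087 -0.04   0.024] in final axes [-0.087 -0.04   0.024] turn units [-0.    0.03  0.03]
target [0.645, 0.114, 0.033, 70.0] shift units [0.    0.    0.228] in final axes [0.    0.    0.228] turn units [0. 0. 0.]
```

View pics/v1.png

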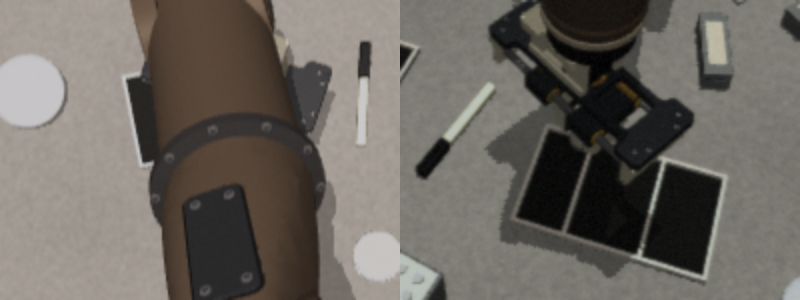

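Opening is 23.5 mm, so the vial is held. Next I centre it over the narrow end and set it down.

Emit:
{"api": "servo_tool", "payload": {
  "targets": [
    [0,0,0,-0.05,-0.025,0.02,-1],
    [0,0,0,-0.038,-0.017,0.02,-1],
    [0,0,0,0,0,0.02,-1],
    [0,0,0,0,0,0,-1]
  ]
}}

```text
time: 5.18
ee_pos: [0.6411, 0.1222, 0.0789]
tool_rot: [-0.526, -3.095, -0.006]
ft_force: [-0.9, 0.8, -0.1]
opening: 0.0233
```

```bash
python3 go.py .645 .114 .031 70
```

```text
t5.18 p [0.6411 0.1222 0.0789] jaw70.7 tilt0.24 open0.0233 F [-0.9  0.8 -0.1] j7 1.02
target [0.645, 0.114, 0.031, 70.0] shift units [-0.026 -0.026  0.191] in final axes [-0.026 -0.026  0.191] turn units [ 0.03 -0.03  0.12]
```

Emit:
{"api": "servo_tool", "payload": {
  "targets": [
    [0,0,0.12,-0.02,-0.02,0.07,-1],
    [0,0,0,-0.01,-0.01,0.07,-1],
    [0,0,0,0,0,0.03,-1],
    [0,0,0,0,0,0,-1]
  ]
}}

```text
time: 5.52
ee_pos: [0.6442, 0.1176, 0.0348]
tool_rot: [-0.537, -3.092, -0.009]
ft_force: [0.1, 0.3, -0.0]
opening: 0.0235
```

```bash
python3 go.py .645 .114 .030 70
```

```text
t5.52 p [0.6442 0.1176 0.0348] jaw70.3 tilt0.39 open0.0235 F [ 0.1  0.3 -0. ] j7 1.03
target [0.645, 0.114, 0.03, 70.0] shift units [-0.008 -0.013  0.019] in final axes [-0.008 -0.013  0.019] turn units [ 0.05 -0.04  0.05]
```

Emit:
{"api": "servo_tool", "payload": {
  "targets": [
    [0,0,0,-0.008,-0.013,0.02,-1],
    [0,0,0,0,0,0.008,-1],
    [0,0,0,0,0,0.006,-1]
  ]
}}

```text
time: 5.77
ee_pos: [0.6451, 0.1157, 0.0291]
tool_rot: [-0.533, -3.094, -0.011]
ft_force: [-6.6, -2.4, 17.5]
opening: 0.0236
```

```bash
python3 go.py .645 .114 .030 70 .645 .114 .1 70 .418 .197 .09 117.7
```

```text
t5.77 p [0.6451 0.1157 0.0291] jaw70.4 tilt0.43 open0.0236 F [-6.6 -2.4 17.5] j7 1.03
target [0.645, 0.114, 0.03, 70.0] shift units [-0.002 -0.007 -0.004] in final axes [-0.002 -0.007 -0.004] turn units [ 0.06 -0.03  0.07]
target [0.645, 0.114, 0.1, 70.0] shift units [ 0.    0.   -0.28] in final axes [ 0.    0.   -0.28] turn units [0. 0. 0.]
target [0.418, 0.197, 0.09, 117.7] shift units [0.967 0.001 0.04 ] in final axes [0.65  0.716 0.04 ] turn units [ 0.    0.   -7.95]
```

The floor was reached, with 17 N upward. I release and lift, then turn towards the slide box.

Emit:
{"api": "servo_tool", "payload": {
  "targets": [
    [0,0,0,0,0,-0.008,-0.1],
    [0,0,0,0,0,0,-0.1],
    [0,0,0,0,0,0,-0.1],
    [0,0,0,0,0,0,-0.1]
  ]
}}

```text
time: 6.1
ee_pos: [0.646, 0.1166, 0.0338]
tool_rot: [0.531, 3.096, 0.014]
ft_force: [-0.2, -0.4, -0.3]
opening: 0.0407
```

Emit:
{"api": "servo_tool", "payload": {
  "targets": [
    [0,0,0,0,0,-0.05,-0.1],
    [0,0,0,0,0,-0.12,-0.1],
    [0,0,-0.5,0,0,-0.12,0.5],
    [0,0,-1,0,0,0,1],
    [0,0,-1,0,0,0,1]
  ]
}}

```text
time: 6.52
ee_pos: [0.6449, 0.1165, 0.1114]
tool_rot: [-0.113, -3.139, -0.012]
ft_force: [-0.3, -1.3, -0.8]
opening: 0.0569
```

Emit:
{"api": "servo_tool", "payload": {
  "targets": [
    [0,0,-1,0,0,0,1],
    [0,0,-1,0,0,0,1],
    [0,0,-1,0,0,0,1],
    [0,0,-1,0,0,0,1],
    [0,0,-1,0.04,0.05,0,1]
  ]
}}

```text
time: 6.93
ee_pos: [0.6353, 0.1224, 0.1188]
tool_rot: [-0.737, 3.043, 0.006]
ft_force: [-0.5, 0.2, 0.6]
opening: 0.0891
```

Emit:
{"api": "servo_tool", "payload": {
  "targets": [
    [0,0,-0.4,0.08,0.09,0,1],
    [0,0,0,0.08,0.09,0,1],
    [0,0,0,0.08,0.09,0,1],
    [0,0,0,0.08,0.09,0,1],
    [0,0,0,0.08,0.09,0,1]
  ]
}}

```text
time: 7.35
ee_pos: [0.4928, 0.1702, 0.1213]
tool_rot: [-0.804, 3.018, 0.003]
ft_force: [0.1, 1.1, 0.6]
opening: 0.0915
```

Emit:
{"api": "servo_tool", "payload": {
  "targets": [
    [0,0,0,0.08,0.09,0,1],
    [0,0,0,0.08,0.09,0,1],
    [0,0,0,0,0,0,1]
  ]
}}

```text
time: 7.6
ee_pos: [0.4281, 0.1913, 0.1227]
tool_rot: [-0.811, 3.017, 0.003]
ft_force: [-0.2, -0.4, -1.0]
opening: 0.092
```

```bash
python3 go.py .418 .197 .07 117.7 .418 .197 .026 117.7
```

```text
t7.60 p [0.4281 0.1913 0.1227] jaw120.1 tilt1.04 open0.0920 F [-0.2 -0.4 -1. ] j7 1.45
target [0.418, 0.197, 0.07, 117.7] shift units [0.027 0.041 0.21 ] in final axes [0.025 0.039 0.211] turn units [-0.02  0.17  0.4 ]
target [0.418, 0.197, 0.026, 117.7] shift units [0.    0.    0.176] in final axes [0.    0.    0.176] turn units [0. 0. 0.]
```

Emit:
{"api": "servo_tool", "payload": {
  "targets": [
    [0,0.17,0.4,0.027,0.03,0.1,1],
    [0,0,0,0,0.01,0.1,1],
    [0,0,0,0,0,0,1],
    [0,0,0,0,0,0,1]
  ]
}}

```text
time: 7.93
ee_pos: [0.4184, 0.1988, 0.0763]
tool_rot: [-0.752, 3.042, -0.003]
ft_force: [0.6, -0.2, -0.1]
opening: 0.0917
```

```bash
python3 go.py .418 .197 .026 117.7
```

```text
t7.93 p [0.4184 0.1988 0.0763] jaw117.8 tilt0.44 open0.0917 F [ 0.6 -0.2 -0.1] j7 1.36
target [0.418, 0.197, 0.026, 117.7] shift units [ 0.006 -0.005  0.201] in final axes [ 0.005 -0.006  0.201] turn units [-0.03  0.07  0.01]
```

Emit:
{"api": "servo_tool", "payload": {
  "targets": [
    [0,0.05,0,0.005,-0.005,0.08,1],
    [0,0,0,0,0,0.08,1],
    [0,0,0,0,0,0.02,1],
    [0,0,0,0,0,0.0,0],
    [0,0,0,0,0,0.0,-1]
  ]
}}

```text
time: 8.35
ee_pos: [0.4234, 0.1976, 0.0362]
tool_rot: [-0.75, 3.041, -0.004]
ft_force: [0.0, 0.3, -0.0]
opening: 0.0826
```

```bash
python3 go.py .418 .197 .026 117.7
```

```text
t8.35 p [0.4234 0.1976 0.0362] jaw117.7 tilt0.58 open0.0826 F [ 0.   0.3 -0. ] j7 1.34
target [0.418, 0.197, 0.026, 117.7] shift units [0.02  0.008 0.041] in final axes [0.02  0.008 0.041] turn units [-0.05  0.08 -0.  ]
```

Emit:
{"api": "servo_tool", "payload": {
  "targets": [
    [0,0.08,0,0.02,0.008,0.03,-1],
    [0,0,0,0,0,0.01,-1],
    [0,0,0,0,0,0.004,-1],
    [0,0,0,0,0,0.0,-1]
  ]
}}

```text
time: 8.68
ee_pos: [0.4198, 0.1976, 0.0276]
tool_rot: [-0.749, 3.045, -0.006]
ft_force: [0.3, 0.8, 0.3]
opening: 0.0565
```

Emit:
{"api": "servo_tool", "payload": {
  "targets": [
    [0,0,0,0,0,0.004,-1],
    [0,0,0,0,0,0.004,-1],
    [0,0,0,0,0,0.0,-1],
    [0,0,0,0,0,0.0,-1],
    [0,0,0,0,0,0.0,-1]
  ]
}}

```text
time: 9.1
ee_pos: [0.42, 0.1978, 0.0259]
tool_rot: [-0.749, 3.045, -0.006]
ft_force: [0.1, 0.9, 0.7]
opening: 0.0322
```

```bash
python3 go.py .418 .197 .09 117.7 .6205 .2465 .09 100.2
```

```text
t9.10 p [0.42   0.1978 0.0259] jaw117.7 tilt0.41 open0.0322 F [0.1 0.9 0.7] j7 1.33
target [0.418, 0.197, 0.09, 117.7] shift units [ 0.007 -0.    -0.256] in final axes [ 0.009  0.001 -0.256] turn units [-0.05  0.05 -0.01]
target [0.6205, 0.2465, 0.09, 100.2] shift units [-0.809 -0.201  0.   ] in final axes [-0.832  0.051  0.   ] turn units [0.   0.   2.92]
```

The slide box is gripped (32.2 mm). I lift it, turn to the tray's heading and carry it over.

Emit:
{"api": "servo_tool", "payload": {
  "targets": [
    [0,0,0,0,0,0,-1],
    [0,0,0,0,0,-0.05,-1],
    [0,0,0,0,0,-0.1,-1],
    [0,0,0.9,0,0,-0.1,-1],
    [0,0,1,0,0,0,-1]
  ]
}}

```text
time: 9.52
ee_pos: [0.4181, 0.1972, 0.0892]
tool_rot: [-0.441, 3.109, -0.007]
ft_force: [0.2, -0.4, -0.2]
opening: 0.0321
```

Emit:
{"api": "servo_tool", "payload": {
  "targets": [
    [0,0,1,-0.05,0,0,-1],
    [0,0,0,-0.11,0.007,0,-1],
    [0,0,0,-0.11,0.007,0,-1],
    [0,0,0,-0.11,0.007,0,-1],
    [0,0,0,-0.11,0.007,0,-1]
  ]
}}

```text
time: 9.93
ee_pos: [0.5354, 0.2257, 0.0913]
tool_rot: [0.262, -3.129, 0.008]
ft_force: [0.6, 0.8, -0.6]
opening: 0.0317
```

Emit:
{"api": "servo_tool", "payload": {
  "targets": [
    [0,0,0,-0.11,0.007,0,-1],
    [0,0,0,-0.11,0.007,0,-1],
    [0,0,0,-0.06,0.007,0,-1],
    [0,0,0,0,0,0,-1]
  ]
}}

```text
time: 10.27
ee_pos: [0.6112, 0.2433, 0.0903]
tool_rot: [-0.26, 3.13, -0.008]
ft_force: [-0.8, 0.6, 0.1]
opening: 0.0318
```

```bash
python3 go.py .6205 .2465 .07 100.2
```

```text
t10.27 p [0.6112 0.2433 0.0903] jaw99.5 tilt0.29 open0.0318 F [-0.8  0.6  0.1] j7 1.22
target [0.6205, 0.2465, 0.07, 100.2] shift units [-0.039  0.007  0.081] in final axes [-0.039  0.006  0.081] turn units [-0.05  0.01 -0.12]
```

Emit:
{"api": "servo_tool", "payload": {
  "targets": [
    [0,0,-0.12,-0.035,0.006,0.07,-1],
    [0,0,0,0,0,0.06,-1],
    [0,0,0,0,0,0.02,-1],
    [0,0,0,0,0,0,-1]
  ]
}}

```text
time: 10.6
ee_pos: [0.6186, 0.2456, 0.0511]
tool_rot: [0.28, -3.129, 0.008]
ft_force: [0.2, 0.7, -1.2]
opening: 0.032
```

```bash
python3 go.py .6205 .2465 .0295 100.2
```

```text
t10.60 p [0.6186 0.2456 0.0511] jaw100.2 tilt0.31 open0.0320 F [ 0.2  0.7 -1.2] j7 1.23
target [0.6205, 0.2465, 0.0295, 100.2] shift units [-0.008  0.003  0.086] in final axes [-0.008  0.002  0.086] turn units [-0.05 -0.01  0.  ]
```

Emit:
{"api": "servo_tool", "payload": {
  "targets": [
    [0,0,0,-0.008,0.002,0.04,-1],
    [0,0,0,0,0,0.035,-1],
    [0,0,0,0,0,0.01,-1],
    [0,0,0,0,0,0.005,-1]
  ]
}}

```text
time: 10.93
ee_pos: [0.6194, 0.2464, 0.0288]
tool_rot: [0.28, -3.129, 0.008]
ft_force: [-5.0, -2.1, 21.0]
opening: 0.0318
```

```bash
python3 go.py .6205 .2465 .029 100.2
```

```text
t10.93 p [0.6194 0.2464 0.0288] jaw100.2 tilt0.29 open0.0318 F [-5.  -2.1 21. ] j7 1.23
target [0.6205, 0.2465, 0.029, 100.2] shift units [-0.004 -0.001 -0.001] in final axes [-0.004 -0.001 -0.001] turn units [-0.05 -0.01  0.01]
```

Emit:
{"api": "servo_tool", "payload": {
  "targets": [
    [0,0,0,0,0,-0.008,0.1],
    [0,0,0,0,0,0,0.1],
    [0,0,0,0,0,0,0.1],
    [0,0,0,0,0,0,0.1]
  ]
}}

```text
time: 11.27
ee_pos: [0.6199, 0.2468, 0.0322]
tool_rot: [-0.28, 3.127, -0.007]
ft_force: [0.4, -0.3, -0.4]
opening: 0.0498
```

Emit:
{"api": "servo_tool", "payload": {
  "targets": [
    [0,0,0,0,0,-0.05,0.1],
    [0,0,0,0,0,-0.12,0.1],
    [0,0,0.5,0,0,-0.12,0.5],
    [0,0,1,0,0,0,1],
    [0,0,1,0,0,0,1]
  ]
}}

```text
time: 11.68
ee_pos: [0.619, 0.2467, 0.1102]
tool_rot: [0.139, 3.138, -0.006]
ft_force: [-0.8, 0.5, -0.4]
opening: 0.0661
```

Emit:
{"api": "servo_tool", "payload": {
  "targets": [
    [0,0,1,0,0,0,1],
    [0,0,1,0,0,0,1],
    [0,0,1,0,0,0,1],
    [0,0,1,0,0,0,1],
    [0,0,1,0,0,0,1]
  ]
}}

```text
time: 12.1
ee_pos: [0.621, 0.2482, 0.1185]
tool_rot: [0.984, 2.977, 0.006]
ft_force: [-0.2, -0.4, -0.7]
opening: 0.0911
```

Emit:
{"api": "servo_tool", "payload": {
  "targets": [
    [0,0,1,0,0,0,1],
    [0,0,1,0,0,0,1],
    [0,0,1,0,0,0,1],
    [0,0,1,0,0,0,1],
    [0,0,1,0,0,0,1]
  ]
}}

```text
time: 12.52
ee_pos: [0.6213, 0.2498, 0.1245]
tool_rot: [1.756, 2.599, 0.017]
ft_force: [-0.0, -1.0, -0.7]
opening: 0.0919
```

Emit:
{"api": "servo_tool", "payload": {
  "targets": [
    [0,0,1,0,0,0,1],
    [0,0,1,0,0,0,1],
    [0,0,0.4,0,0,0,1],
    [0,0,0,0,0,0,1]
  ]
}}

```text
time: 12.85
ee_pos: [0.6212, 0.2517, 0.1289]
tool_rot: [2.091, 2.342, 0.024]
ft_force: [-0.5, -0.4, -0.1]
opening: 0.092
```

```bash
python3 go.py .442 -.016 .09 7 
```

```text
t12.85 p [0.6212 0.2517 0.1289] jaw6.5 tilt0.90 open0.0920 F [-0.5 -0.4 -0.1] j7 -0.13
target [0.442, -0.016, 0.09, 7.0] shift units [-0.984 -0.835  0.136] in final axes [-0.976 -0.842  0.155] turn units [ 0.12 -0.08 -0.08]
```

Emit:
{"api": "servo_tool", "payload": {
  "targets": [
    [0.12,-0.08,-0.08,-0.098,-0.084,0.01,1],
    [0,0,0,-0.098,-0.084,0.01,1],
    [0,0,0,-0.098,-0.084,0.01,1],
    [0,0,0,-0.098,-0.084,0.01,1],
    [0,0,0,-0.098,-0.084,0.01,1]
  ]
}}

```text
time: 13.27
ee_pos: [0.533, 0.1228, 0.1181]
tool_rot: [2.055, 2.376, 0.017]
ft_force: [0.5, -0.9, -0.0]
opening: 0.0921
```

Emit:
{"api": "servo_tool", "payload": {
  "targets": [
    [0,0,0,-0.098,-0.084,0.01,1],
    [0,0,0,-0.098,-0.084,0.01,1],
    [0,0,0,-0.098,-0.084,0.01,1],
    [0,0,0,-0.098,-0.084,0.01,1],
    [0,0,0,-0.05,-0.04,0.01,1]
  ]
}}

```text
time: 13.68
ee_pos: [0.4511, -0.0066, 0.1068]
tool_rot: [2.042, 2.387, 0.024]
ft_force: [-0.0, 0.0, -0.3]
opening: 0.0919
```

Emit:
{"api": "servo_tool", "payload": {
  "targets": [
    [0,0,0,0,0,0,1]
  ]
}}

```text
time: 13.77
ee_pos: [0.449, -0.0096, 0.1072]
tool_rot: [2.044, 2.385, 0.023]
ft_force: [0.2, 0.6, 0.5]
opening: 0.092
```

```bash
python3 go.py .442 -.016 .025 7 ; python3 - <<'E'
from h import *
I=bot.grab_frame('top'); J=bot.grab_frame('scene')
cv2.imwrite('pics/v2.png',np.hstack([cv2.resize(I[80:230,150:350],(400,300)),cv2.resize(J[180:380,170:430],(400,300))]))
E
```

```text
t13.77 p [ 0.449  -0.0096  0.1072] jaw8.8 tilt0.83 open0.0920 F [0.2 0.6 0.5] j7 0.29
target [0.442, -0.016, 0.025, 7.0] shift units [-0.024 -0.035  0.328] in final axes [-0.022 -0.031  0.329] turn units [ 0.11 -0.09  0.3 ]
```

View pics/v2.png

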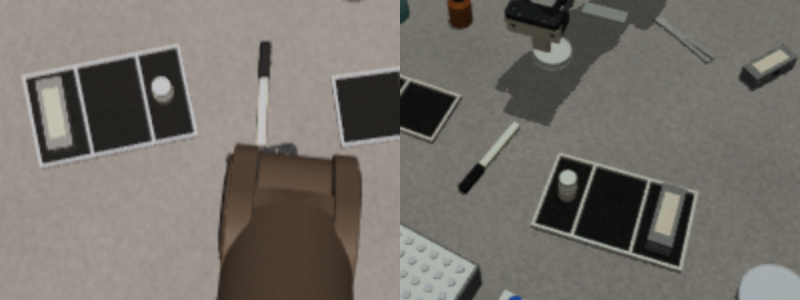

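The picture shows the slide box in the wide end and the vial upright in the narrow end. The gripper is above the dish, so I descend.

Emit:
{"api": "servo_tool", "payload": {
  "targets": [
    [0.11,-0.09,0.3,-0.024,-0.035,0.08,1],
    [0,0,0,0,0,0.09,1],
    [0,0,0,0,0,0.04,1],
    [0,0,0,0,0,0,1]
  ]
}}

```text
time: 14.2
ee_pos: [0.4508, -0.0083, 0.0559]
tool_rot: [2.066, 2.36, 0.016]
ft_force: [-0.5, -0.0, 0.2]
opening: 0.0917
```

```bash
python3 go.py .442 -.016 .025 7 
```

```text
t14.20 p [ 0.4508 -0.0083  0.0559] jaw7.6 tilt0.67 open0.0917 F [-0.5 -0.   0.2] j7 0.32
target [0.442, -0.016, 0.025, 7.0] shift units [-0.026 -0.04   0.123] in final axes [-0.026 -0.039  0.124] turn units [ 0.11 -0.03  0.1 ]
```

Emit:
{"api": "servo_tool", "payload": {
  "targets": [
    [0.1,0,0.1,-0.026,-0.04,0,1],
    [0,0,0,-0.01,-0.015,0.0,1],
    [0,0,0,0,0,0,1]
  ]
}}

```text
time: 14.45
ee_pos: [0.4396, -0.0171, 0.0566]
tool_rot: [-2.074, -2.357, -0.005]
ft_force: [-0.2, -0.4, 0.3]
opening: 0.0917
```

```bash
python3 go.py .442 -.016 .025 7 
```

```text
t14.45 p [ 0.4396 -0.0171  0.0566] jaw7.3 tilt0.21 open0.0917 F [-0.2 -0.4  0.3] j7 0.33
target [0.442, -0.016, 0.025, 7.0] shift units [0.003 0.01  0.126] in final axes [0.003 0.01  0.126] turn units [ 0.01 -0.03  0.05]
```

Emit:
{"api": "servo_tool", "payload": {
  "targets": [
    [0,0,0,0,0.005,0.07,1],
    [0,0,0,0,0,0.045,1],
    [0,0,0,0,0,0.01,0.5],
    [0,0,0,0,0,0,-1],
    [0,0,0,0,0,0,-1]
  ]
}}

```text
time: 14.87
ee_pos: [0.4437, -0.0162, 0.0283]
tool_rot: [2.073, 2.357, 0.014]
ft_force: [0.4, -0.5, 1.0]
opening: 0.0766
```

```bash
python3 go.py .442 -.016 .025 7 
```

```text
t14.87 p [ 0.4437 -0.0162  0.0283] jaw7.3 tilt0.53 open0.0766 F [ 0.4 -0.5  1. ] j7 0.37
target [0.442, -0.016, 0.025, 7.0] shift units [ 0.002 -0.007  0.013] in final axes [ 0.002 -0.007  0.013] turn units [ 0.08 -0.04  0.06]
```

Emit:
{"api": "servo_tool", "payload": {
  "targets": [
    [0.08,0,0,0,-0.007,0.014,-1],
    [0,0,0,0,0,0.004,-1],
    [0,0,0,0,0,0,-1],
    [0,0,0,0,0,0,-1],
    [0,0,0,0,0,0,-1]
  ]
}}

```text
time: 15.28
ee_pos: [0.4429, -0.0162, 0.0253]
tool_rot: [-2.073, -2.358, -0.007]
ft_force: [-0.3, -0.0, -1.4]
opening: 0.0594
```

```bash
python3 go.py .442 -.016 .09 7 .623 -.138 .09 6.5
```

```text
t15.28 p [ 0.4429 -0.0162  0.0253] jaw7.4 tilt0.28 open0.0594 F [-0.3 -0.  -1.4] j7 0.37
target [0.442, -0.016, 0.09, 7.0] shift units [ 0.003 -0.003 -0.259] in final axes [ 0.001 -0.004 -0.259] turn units [ 0.02 -0.04  0.06]
target [0.623, -0.138, 0.09, 6.5] shift units [-0.573  0.659  0.   ] in final axes [-0.567  0.664  0.   ] turn units [0.   0.   0.08]
```

Emit:
{"api": "servo_tool", "payload": {
  "targets": [
    [0,0,0,0,0,0,-1],
    [0,0,0,0,0,-0.05,-1],
    [0,0,0,0,0,-0.1,-1],
    [0,0,0,0,0,-0.09,-1],
    [0,0,0.1,-0.03,0.04,0,-1]
  ]
}}

```text
time: 15.7
ee_pos: [0.4503, -0.0222, 0.0862]
tool_rot: [-2.081, -2.344, 0.001]
ft_force: [0.3, -0.4, -1.3]
opening: 0.0594
```

Emit:
{"api": "servo_tool", "payload": {
  "targets": [
    [0,0,0,-0.07,0.08,0,-1],
    [0,0,0,-0.07,0.08,0,-1],
    [0,0,0,-0.07,0.08,0,-1],
    [0,0,0,-0.07,0.08,0,-1],
    [0,0,0,-0.07,0.08,0,-1]
  ]
}}

```text
time: 16.12
ee_pos: [0.5616, -0.096, 0.0872]
tool_rot: [-2.072, -2.348, -0.003]
ft_force: [0.1, 0.4, -0.7]
opening: 0.0598
```

Emit:
{"api": "servo_tool", "payload": {
  "targets": [
    [0,0,0,-0.07,0.08,0,-1],
    [0,0,0,-0.07,0.08,0,-1],
    [0,0,0,-0.05,0.06,0,-1],
    [0,0,0,0,0,0,-1],
    [0,0,0,0,0,0,-1]
  ]
}}

```text
time: 16.53
ee_pos: [0.6278, -0.1429, 0.0855]
tool_rot: [-2.077, -2.347, -0.001]
ft_force: [-1.0, 0.7, -2.9]
opening: 0.0598
```

```bash
python3 go.py .623 -.138 .06 6.5
```

```text
t16.53 p [ 0.6278 -0.1429  0.0855] jaw7.0 tilt0.41 open0.0598 F [-1.   0.7 -2.9] j7 0.51
target [0.623, -0.138, 0.06, 6.5] shift units [ 0.021 -0.016  0.102] in final axes [ 0.022 -0.017  0.102] turn units [-0.04 -0.06  0.08]
```

Emit:
{"api": "servo_tool", "payload": {
  "targets": [
    [0,0,0.08,0.021,-0.016,0.06,-1],
    [0,0,0,0,0,0.06,-1],
    [0,0,0,0,0,0.03,-1],
    [0,0,0,0,0,0,-1]
  ]
}}

```text
time: 16.87
ee_pos: [0.6207, -0.1363, 0.047]
tool_rot: [-2.087, -2.337, -0.001]
ft_force: [0.3, 0.1, -0.2]
opening: 0.0597
```

```bash
python3 go.py .623 -.138 .0285 6.5
```

```text
t16.87 p [ 0.6207 -0.1363  0.047 ] jaw6.5 tilt0.49 open0.0597 F [ 0.3  0.1 -0.2] j7 0.52
target [0.623, -0.138, 0.0285, 6.5] shift units [-0.008  0.009  0.074] in final axes [-0.008  0.008  0.074] turn units [-0.05 -0.07 -0.  ]
```

Emit:
{"api": "servo_tool", "payload": {
  "targets": [
    [0,0,0,-0.008,0.008,0.04,-1],
    [0,0,0,0,0,0.03,-1],
    [0,0,0,0,0,0.008,-1],
    [0,0,0,0,0,0.004,-1]
  ]
}}

```text
time: 17.2
ee_pos: [0.6227, -0.137, 0.0275]
tool_rot: [-2.085, -2.338, -0.003]
ft_force: [-6.9, 2.8, 20.7]
opening: 0.0597
```

```bash
python3 go.py .623 -.138 .0285 6.5
```

```text
t17.20 p [ 0.6227 -0.137   0.0275] jaw6.6 tilt0.52 open0.0597 F [-6.9  2.8 20.7] j7 0.53
target [0.623, -0.138, 0.0285, 6.5] shift units [-0.004  0.001 -0.004] in final axes [-0.004  0.001 -0.004] turn units [-0.04 -0.08  0.01]
```

Emit:
{"api": "servo_tool", "payload": {
  "targets": [
    [0,0,0,0,0,-0.008,0.7],
    [0,0,0,0,0,0,0.7],
    [0,0,0,0,0,0,0.7],
    [0,0,0,0,0,0,0.7]
  ]
}}

```text
time: 17.53
ee_pos: [0.6237, -0.1373, 0.0307]
tool_rot: [-2.086, -2.339, -0.006]
ft_force: [-0.8, 0.8, 0.4]
opening: 0.0773
```

Emit:
{"api": "servo_tool", "payload": {
  "targets": [
    [0,0,0,0,0,-0.05,0.7],
    [0,0,0,0,0,-0.12,0.7],
    [0,0,0,0,0,-0.12,1],
    [0,0,0,0,0,-0.06,1],
    [0,0,0,-0.016,-0.07,0,1]
  ]
}}

```text
time: 17.95
ee_pos: [0.6084, -0.1422, 0.123]
tool_rot: [-2.083, -2.341, -0.005]
ft_force: [0.5, -0.1, -0.5]
opening: 0.0906
```

Emit:
{"api": "servo_tool", "payload": {
  "targets": [
    [0,0,0,-0.016,-0.095,0,1],
    [0,0,0,-0.016,-0.095,0,1],
    [0,0,0,-0.016,-0.095,0,1],
    [0,0,0,-0.016,-0.095,0,1],
    [0,0,0,-0.016,-0.095,0,1]
  ]
}}

```text
time: 18.37
ee_pos: [0.493, -0.1769, 0.1293]
tool_rot: [2.084, 2.351, 0.014]
ft_force: [-0.7, -1.2, 0.1]
opening: 0.0916
```

Emit:
{"api": "servo_tool", "payload": {
  "targets": [
    [0,0,0,-0.016,-0.095,0,1],
    [0,0,0,-0.016,-0.06,0,1],
    [0,0,0,0,0,0,1],
    [0,0,0,0,0,0,1]
  ]
}}

```text
time: 18.7
ee_pos: [0.449, -0.1921, 0.1324]
tool_rot: [2.09, 2.344, 0.016]
ft_force: [0.8, 0.4, -0.5]
opening: 0.0918
```

```bash
python3 go.py .4375 -.19 .1 6.5
```

```text
t18.70 p [ 0.449  -0.1921  0.1324] jaw6.6 tilt0.57 open0.0918 F [ 0.8  0.4 -0.5] j7 0.64
target [0.4375, -0.19, 0.1, 6.5] shift units [ 0.013 -0.046  0.129] in final axes [ 0.013 -0.045  0.13 ] turn units [ 0.08 -0.06  0.01]
```

Emit:
{"api": "servo_tool", "payload": {
  "targets": [
    [0.08,-0.06,0,0.013,-0.045,0.02,1],
    [0,0,0,0,-0.01,0.06,1],
    [0,0,0,0,0,0.06,1],
    [0,0,0,0,0,0,1]
  ]
}}

```text
time: 19.03
ee_pos: [0.44, -0.1901, 0.0995]
tool_rot: [2.084, 2.342, 0.005]
ft_force: [-0.6, 0.4, -0.5]
opening: 0.0919
```

```bash
python3 go.py .4375 -.19 .033 6.5
```

```text
t19.03 p [ 0.44   -0.1901  0.0995] jaw6.7 tilt0.42 open0.0919 F [-0.6  0.4 -0.5] j7 0.66
target [0.4375, -0.19, 0.033, 6.5] shift units [ 0.002 -0.012  0.266] in final axes [ 0.001 -0.01   0.266] turn units [0.07 0.02 0.03]
```

Emit:
{"api": "servo_tool", "payload": {
  "targets": [
    [0.05,0,0,0,-0.012,0.08,1],
    [0,0,0,0,-0.005,0.09,1],
    [0,0,0,0,0,0.06,1],
    [0,0,0,0,0,0.01,1],
    [0,0,0,0,0,0,0]
  ]
}}

```text
time: 19.45
ee_pos: [0.4435, -0.19, 0.0406]
tool_rot: [2.079, 2.345, 0.005]
ft_force: [0.1, -0.3, -0.3]
opening: 0.0888
```

```bash
python3 go.py .4375 -.19 .033 6.5
```

```text
t19.45 p [ 0.4435 -0.19    0.0406] jaw6.9 tilt0.50 open0.0888 F [ 0.1 -0.3 -0.3] j7 0.72
target [0.4375, -0.19, 0.033, 6.5] shift units [ 0.003 -0.024  0.03 ] in final axes [ 0.003 -0.024  0.031] turn units [0.07 0.04 0.06]
```

Emit:
{"api": "servo_tool", "payload": {
  "targets": [
    [0.07,0,0,0,-0.024,0.03,-1],
    [0,0,0,0,0,0.004,-1],
    [0,0,0,0,0,0,-1],
    [0,0,0,0,0,0,-1],
    [0,0,0,0,0,0,-1]
  ]
}}

```text
time: 19.87
ee_pos: [0.4402, -0.1912, 0.0347]
tool_rot: [2.078, 2.347, -0.001]
ft_force: [-0.4, 0.5, 0.2]
opening: 0.0561
```

Emit:
{"api": "servo_tool", "payload": {
  "targets": [
    [0,0,0,0,0,0,-1],
    [0,0,0,0,0,0,-1],
    [0,0,0,0,0,0,-1],
    [0,0,0,0,0,0,-1]
  ]
}}

```text
time: 20.2
ee_pos: [0.4407, -0.1913, 0.0357]
tool_rot: [2.077, 2.346, 0.001]
ft_force: [0.2, 0.2, -0.6]
opening: 0.0371
```

```bash
python3 go.py .4375 -.19 .033 6.5 .4375 -.19 .1 6.5 .631 -.211 .1 6.5
```

```text
t20.20 p [ 0.4407 -0.1913  0.0357] jaw6.9 tilt0.48 open0.0371 F [ 0.2  0.2 -0.6] j7 0.73
target [0.4375, -0.19, 0.033, 6.5] shift units [ 0.007 -0.012  0.011] in final axes [ 0.007 -0.012  0.011] turn units [0.06 0.06 0.07]
target [0.4375, -0.19, 0.1, 6.5] shift units [ 0.     0.    -0.268] in final axes [ 0.     0.    -0.268] turn units [0. 0. 0.]
target [0.631, -0.211, 0.1, 6.5] shift units [-0.171  0.76   0.   ] in final axes [-0.171  0.76   0.   ] turn units [0. 0. 0.]
```

Emit:
{"api": "servo_tool", "payload": {
  "targets": [
    [0,0,0,0,0,0,-1],
    [0,0,0,0,0,-0.05,-1],
    [0,0,0,0,0,-0.1,-1],
    [0,0,0,0,0,-0.09,-1],
    [0,0,0,-0.01,0.05,0,-1]
  ]
}}

```text
time: 20.62
ee_pos: [0.4491, -0.1916, 0.0963]
tool_rot: [2.084, 2.348, -0.005]
ft_force: [-0.5, -0.1, -1.6]
opening: 0.0376
```

Emit:
{"api": "servo_tool", "payload": {
  "targets": [
    [0,0,0,-0.02,0.09,0,-1],
    [0,0,0,-0.02,0.09,0,-1],
    [0,0,0,-0.02,0.09,0,-1],
    [0,0,0,-0.02,0.09,0,-1],
    [0,0,0,-0.02,0.09,0,-1]
  ]
}}

```text
time: 21.03
ee_pos: [0.5654, -0.2029, 0.0983]
tool_rot: [2.086, 2.347, -0.003]
ft_force: [1.0, 0.6, -0.6]
opening: 0.0376
```

Emit:
{"api": "servo_tool", "payload": {
  "targets": [
    [0,0,0,-0.02,0.09,0,-1],
    [0,0,0,-0.02,0.09,0,-1],
    [0,0,0,-0.02,0.06,0,-1],
    [0,0,0,0,0,0,-1],
    [0,0,0,0,0,0,-1]
  ]
}}

```text
time: 21.45
ee_pos: [0.6334, -0.2098, 0.0964]
tool_rot: [2.083, 2.35, -0.002]
ft_force: [-0.4, 0.2, -0.9]
opening: 0.0372
```

```bash
python3 go.py .631 -.211 .06 6.5
```

```text
t21.45 p [ 0.6334 -0.2098  0.0964] jaw6.9 tilt0.10 open0.0372 F [-0.4  0.2 -0.9] j7 0.60
target [0.631, -0.211, 0.06, 6.5] shift units [-0.003 -0.01   0.146] in final axes [-0.004 -0.01   0.146] turn units [-0.    0.02  0.07]
```

Emit:
{"api": "servo_tool", "payload": {
  "targets": [
    [0,0,0,-0.003,-0.01,0.07,-1],
    [0,0,0,0,0,0.07,-1],
    [0,0,0,0,0,0.05,-1],
    [0,0,0,0,0,0,-1],
    [0,0,0,0,0,0,-1]
  ]
}}

```text
time: 21.87
ee_pos: [0.6273, -0.2108, 0.0473]
tool_rot: [-2.084, -2.349, 0.004]
ft_force: [1.0, 0.0, -0.5]
opening: 0.0371
```

```bash
python3 go.py .631 -.211 .038 6.5
```

```text
t21.87 p [ 0.6273 -0.2108  0.0473] jaw6.8 tilt0.15 open0.0371 F [ 1.   0.  -0.5] j7 0.63
target [0.631, -0.211, 0.038, 6.5] shift units [-0.003  0.015  0.037] in final axes [-0.003  0.015  0.037] turn units [-0.02  0.01  0.06]
```

Emit:
{"api": "servo_tool", "payload": {
  "targets": [
    [0,0,0,-0.003,0.015,0.025,-1],
    [0,0,0,0,0,0.015,-1],
    [0,0,0,0,0,0.005,-1],
    [0,0,0,0,0,0.004,-1]
  ]
}}

```text
time: 22.2
ee_pos: [0.631, -0.2114, 0.0382]
tool_rot: [-2.085, -2.349, 0.002]
ft_force: [-3.5, 1.1, 7.9]
opening: 0.0374
```

```bash
python3 go.py .631 -.211 .038 6.5
```

```text
t22.20 p [ 0.631  -0.2114  0.0382] jaw6.8 tilt0.08 open0.0374 F [-3.5  1.1  7.9] j7 0.63
target [0.631, -0.211, 0.038, 6.5] shift units [0.001 0.    0.001] in final axes [0.001 0.    0.001] turn units [-0.01  0.    0.05]
```

Emit:
{"api": "servo_tool", "payload": {
  "targets": [
    [0,0,0,0,0,-0.006,0.3],
    [0,0,0,0,0,0,0.3],
    [0,0,0,0,0,0,0.3],
    [0,0,0,0,0,0,0.3]
  ]
}}

```text
time: 22.53
ee_pos: [0.6325, -0.2118, 0.0417]
tool_rot: [2.084, 2.348, 0.001]
ft_force: [-0.1, -0.2, 0.4]
opening: 0.058
```

Emit:
{"api": "servo_tool", "payload": {
  "targets": [
    [0,0,0,0,0,-0.05,0.3],
    [0,0,0,0,0,-0.12,0.3],
    [0,0,0,0,0,-0.12,0.3],
    [0,0,0,0,0,-0.06,0.3],
    [0,0,0,0,0,0,0.3]
  ]
}}

```text
time: 22.95
ee_pos: [0.6316, -0.2117, 0.134]
tool_rot: [2.086, 2.349, -0.002]
ft_force: [1.2, -0.5, 0.2]
opening: 0.0597
```

```bash
python3 go.py .45 -.385 .12 6.5
```

```text
t22.95 p [ 0.6316 -0.2117  0.134 ] jaw6.8 tilt0.08 open0.0597 F [ 1.2 -0.5  0.2] j7 0.59
target [0.45, -0.385, 0.12, 6.5] shift units [-0.602 -0.803  0.057] in final axes [-0.606 -0.8    0.056] turn units [-0.01  0.01  0.05]
```

Emit:
{"api": "servo_tool", "payload": {
  "targets": [
    [0,0,0,-0.067,-0.089,0,1],
    [0,0,0,-0.067,-0.089,0,1],
    [0,0,0,-0.067,-0.089,0,1],
    [0,0,0,-0.067,-0.089,0,1],
    [0,0,0,-0.067,-0.089,0,1]
  ]
}}

```text
time: 23.37
ee_pos: [0.5355, -0.3036, 0.1357]
tool_rot: [2.066, 2.36, 0.009]
ft_force: [0.1, -1.5, 0.5]
opening: 0.0882
```

Emit:
{"api": "servo_tool", "payload": {
  "targets": [
    [0,0,0,-0.067,-0.089,0,1],
    [0,0,0,-0.067,-0.089,0,1],
    [0,0,0,-0.067,-0.089,0,1],
    [0,0,0,-0.067,-0.089,0,1],
    [0,0,0,0,0,0,1]
  ]
}}

```text
time: 23.78
ee_pos: [0.4459, -0.3897, 0.1351]
tool_rot: [2.074, 2.354, 0.003]
ft_force: [-1.1, -1.6, 0.6]
opening: 0.0917
```

Emit:
{"api": "servo_tool", "payload": {
  "targets": [
    [0,0,0,0,0,0.06,1],
    [0,0,0,0,0,0,1]
  ]
}}

```text
time: 23.95
ee_pos: [0.4438, -0.3918, 0.1203]
tool_rot: [2.079, 2.348, 0.002]
ft_force: [0.3, 0.4, -0.3]
opening: 0.0921
```

```bash
python3 go.py .45 -.385 .1 6.5; python3 - <<'E'
from h import *
I=bot.grab_frame('top'); J=bot.grab_frame('scene')
cv2.imwrite('pics/v3.png',np.hstack([cv2.resize(I[80:260,260:500],(400,300)),cv2.resize(J[110:290,80:320],(400,300))]))
E
```

```text
t23.95 p [ 0.4438 -0.3918  0.1203] jaw6.9 tilt0.31 open0.0921 F [ 0.3  0.4 -0.3] j7 1.00
target [0.45, -0.385, 0.1, 6.5] shift units [0.024 0.028 0.081] in final axes [0.024 0.028 0.081] turn units [0.04 0.03 0.07]
```

View pics/v3.png

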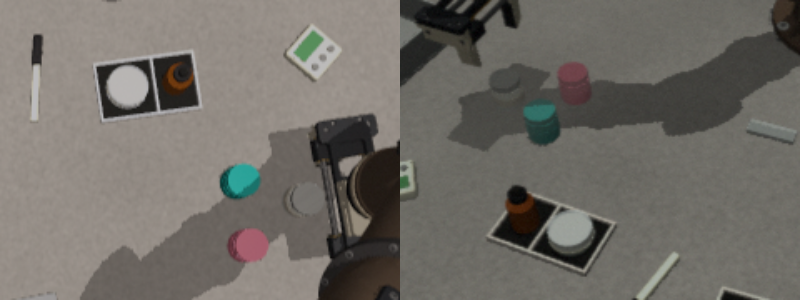

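Tray two is in order: the dish is in the wider compartment and the bottle in the narrower, both upright. The clear jar is at top px (443,199), as measured before.

Emit:
{"api": "servo_tool", "payload": {
  "targets": [
    [0,0,0.07,0.024,0.028,0.02,1],
    [0,0,0,0,0,0.06,1],
    [0,0,0,0,0,0.04,1],
    [0,0,0,0,0,0,1]
  ]
}}

```text
time: 24.38
ee_pos: [0.4572, -0.3823, 0.0928]
tool_rot: [2.079, 2.34, 0.007]
ft_force: [0.1, 0.7, 0.1]
opening: 0.0917
```

```bash
python3 go.py .45 -.385 .028 6.5
```

```text
t24.38 p [ 0.4572 -0.3823  0.0928] jaw6.8 tilt0.71 open0.0917 F [0.1 0.7 0.1] j7 0.99
target [0.45, -0.385, 0.028, 6.5] shift units [-0.006 -0.033  0.259] in final axes [-0.007 -0.03   0.259] turn units [0.11 0.05 0.05]
```

Emit:
{"api": "servo_tool", "payload": {
  "targets": [
    [0.11,0.05,0.05,-0.006,-0.033,0.03,1],
    [0,0,0,0,-0.008,0.08,1],
    [0,0,0,0,0,0.08,1],
    [0,0,0,0,0,0.03,1],
    [0,0,0,0,0,0,1]
  ]
}}

```text
time: 24.8
ee_pos: [0.4483, -0.3843, 0.0364]
tool_rot: [-2.09, -2.345, 0.001]
ft_force: [0.0, -0.3, 0.0]
opening: 0.0916
```

```bash
python3 go.py .45 -.385 .028 6.5
```

```text
t24.80 p [ 0.4483 -0.3843  0.0364] jaw6.6 tilt0.06 open0.0916 F [ 0.  -0.3  0. ] j7 1.03
target [0.45, -0.385, 0.028, 6.5] shift units [-0.004  0.006  0.034] in final axes [-0.004  0.006  0.034] turn units [-0.01  0.    0.02]
```

Emit:
{"api": "servo_tool", "payload": {
  "targets": [
    [0,0,0,-0.004,0.005,0.035,0],
    [0,0,0,0,0,0.006,-1],
    [0,0,0,0,0,0,-1],
    [0,0,0,0,0,0,-1],
    [0,0,0,0,0,0,-1]
  ]
}}

```text
time: 25.22
ee_pos: [0.4505, -0.3863, 0.0273]
tool_rot: [2.09, 2.344, -0.002]
ft_force: [0.1, -1.1, 0.6]
opening: 0.0631
```

Emit:
{"api": "servo_tool", "payload": {
  "targets": [
    [0,0,0,0,0,0,-1],
    [0,0,0,0,0,0,-1],
    [0,0,0,0,0,0,-1],
    [0,0,0,0,0,0,-1]
  ],
  "grip_force": 20
}}

```text
time: 25.55
ee_pos: [0.4512, -0.3867, 0.0288]
tool_rot: [2.088, 2.343, -0.001]
ft_force: [-0.4, -0.1, -0.9]
opening: 0.0475
```

```bash
python3 go.py .45 -.385 .13 6.5 .633 .1775 .13 9
```

```text
t25.55 p [ 0.4512 -0.3867  0.0288] jaw6.6 tilt0.18 open0.0475 F [-0.4 -0.1 -0.9] j7 1.03
target [0.45, -0.385, 0.13, 6.5] shift units [ 0.006 -0.003 -0.405] in final axes [ 0.007 -0.004 -0.405] turn units [0.02 0.03 0.01]
target [0.633, 0.1775, 0.13, 9.0] shift units [2.153 0.982 0.   ] in final axes [2.108 1.075 0.   ] turn units [ 0.    0.   -0.42]
```

The jar is held at 47.5 mm. I lift it and carry it to tray three.

Emit:
{"api": "servo_tool", "payload": {
  "targets": [
    [0,0,0,0,0,-0.05,-1],
    [0,0,0,0,0,-0.11,-1],
    [0,0,0,0,0,-0.12,-1],
    [0,0,0,0,0,-0.12,-1],
    [0,0,0,0.05,0.025,0,-1]
  ]
}}

```text
time: 25.97
ee_pos: [0.4523, -0.3751, 0.134]
tool_rot: [-2.095, -2.339, 0.006]
ft_force: [0.7, -2.3, -1.1]
opening: 0.0474
```

Emit:
{"api": "servo_tool", "payload": {
  "targets": [
    [0,0,0,0.1,0.05,0,-1],
    [0,0,0,0.11,0.05,0,-1],
    [0,0,0,0.11,0.05,0,-1],
    [0,0,0,0.11,0.05,0,-1],
    [0,0,0,0.11,0.05,0,-1]
  ]
}}

```text
time: 26.38
ee_pos: [0.5002, -0.2368, 0.1418]
tool_rot: [2.104, 2.32, -0.006]
ft_force: [0.8, -0.0, -1.2]
opening: 0.0474
```

Emit:
{"api": "servo_tool", "payload": {
  "targets": [
    [0,0,0,0.11,0.05,0,-1],
    [0,0,0,0.11,0.05,0,-1],
    [0,0,0,0.11,0.05,0,-1],
    [0,0,0,0.11,0.05,0,-1],
    [0,0,0,0.11,0.05,0,-1]
  ]
}}

```text
time: 26.8
ee_pos: [0.55, -0.0871, 0.146]
tool_rot: [2.105, 2.316, -0.002]
ft_force: [0.5, 0.1, -1.3]
opening: 0.0477
```

Emit:
{"api": "servo_tool", "payload": {
  "targets": [
    [0,0,0,0.11,0.05,0,-1],
    [0,0,0,0.11,0.05,0,-1],
    [0,0,0,0.11,0.05,0,-1],
    [0,0,0,0.08,0.04,0,-1],
    [0,0,0,0,0,0,-1]
  ]
}}

```text
time: 27.22
ee_pos: [0.5898, 0.0335, 0.15]
tool_rot: [2.096, 2.325, 0.006]
ft_force: [-0.7, 0.3, -1.7]
opening: 0.0473
```

```bash
python3 go.py .633 .1775 .12 9
```

```text
t27.22 p [0.5898 0.0335 0.15  ] jaw5.9 tilt0.68 open0.0473 F [-0.7  0.3 -1.7] j7 0.16
target [0.633, 0.1775, 0.12, 9.0] shift units [0.556 0.23  0.119] in final axes [0.542 0.261 0.12 ] turn units [ 0.1   0.06 -0.51]
```

Emit:
{"api": "servo_tool", "payload": {
  "targets": [
    [0.1,0.06,-0.5,0.1,0.045,0.02,-1],
    [0,0,0,0.1,0.045,0.02,-1],
    [0,0,0,0.1,0.045,0.02,-1],
    [0,0,0,0.1,0.045,0.02,-1],
    [0,0,0,0.1,0.045,0.02,-1]
  ]
}}

```text
time: 27.63
ee_pos: [0.6287, 0.162, 0.1301]
tool_rot: [2.047, 2.378, -0.001]
ft_force: [1.2, 0.1, -0.8]
opening: 0.0474
```

Emit:
{"api": "servo_tool", "payload": {
  "targets": [
    [0,0,0,0.03,0.015,0,-1],
    [0,0,0,0,0,0,-1],
    [0,0,0,0,0,0,-1]
  ]
}}

```text
time: 27.88
ee_pos: [0.6307, 0.1774, 0.1303]
tool_rot: [2.038, 2.388, 0.0]
ft_force: [0.9, -0.7, -1.7]
opening: 0.0473
```

```bash
python3 go.py .633 .1775 .07 9
```

```text
t27.88 p [0.6307 0.1774 0.1303] jaw9.0 tilt0.11 open0.0473 F [ 0.9 -0.7 -1.7] j7 0.01
target [0.633, 0.1775, 0.07, 9.0] shift units [-0.001  0.009  0.241] in final axes [-0.001  0.009  0.241] turn units [0.01 0.01 0.01]
```

Emit:
{"api": "servo_tool", "payload": {
  "targets": [
    [0,0,0,0,0.009,0.08,-1],
    [0,0,0,0,0,0.1,-1],
    [0,0,0,0,0,0.1,-1],
    [0,0,0,0,0,0.03,-1],
    [0,0,0,0,0,0,-1]
  ]
}}

```text
time: 28.3
ee_pos: [0.6351, 0.1686, 0.0558]
tool_rot: [2.044, 2.376, 0.004]
ft_force: [0.5, -0.8, -0.6]
opening: 0.0472
```

```bash
python3 go.py .633 .1775 .0315 9
```

```text
t28.30 p [0.6351 0.1686 0.0558] jaw8.6 tilt0.47 open0.0472 F [ 0.5 -0.8 -0.6] j7 0.04
target [0.633, 0.1775, 0.0315, 9.0] shift units [ 0.037 -0.003  0.097] in final axes [ 0.037 -0.003  0.097] turn units [ 0.07  0.04 -0.07]
```

Emit:
{"api": "servo_tool", "payload": {
  "targets": [
    [0.07,0.04,-0.07,0.037,-0.003,0.02,-1],
    [0,0,0,0.005,0,0.04,-1],
    [0,0,0,0,0,0.02,-1],
    [0,0,0,0,0,0.005,-1]
  ]
}}

```text
time: 28.63
ee_pos: [0.6345, 0.1772, 0.0371]
tool_rot: [2.042, 2.385, 0.003]
ft_force: [-0.2, 1.0, -1.8]
opening: 0.0476
```

```bash
python3 go.py .633 .1775 .0315 9
```

```text
t28.63 p [0.6345 0.1772 0.0371] jaw8.9 tilt0.16 open0.0476 F [-0.2  1.  -1.8] j7 0.04
target [0.633, 0.1775, 0.0315, 9.0] shift units [ 0.002 -0.006  0.022] in final axes [ 0.002 -0.006  0.023] turn units [ 0.03 -0.   -0.02]
```

Emit:
{"api": "servo_tool", "payload": {
  "targets": [
    [0,0,0,0.002,0,0.018,-1],
    [0,0,0,0,0,0.008,-1],
    [0,0,0,0,0,0.005,-1]
  ]
}}

```text
time: 28.88
ee_pos: [0.635, 0.1782, 0.0313]
tool_rot: [2.041, 2.386, 0.006]
ft_force: [-7.6, -2.3, 24.5]
opening: 0.0473
```

```bash
python3 go.py .633 .1775 .0315 9
```

```text
t28.88 p [0.635  0.1782 0.0313] jaw8.9 tilt0.24 open0.0473 F [-7.6 -2.3 24.5] j7 0.05
target [0.633, 0.1775, 0.0315, 9.0] shift units [-0.001 -0.008 -0.001] in final axes [-0.001 -0.008 -0.001] turn units [ 0.04 -0.01 -0.02]
```

Emit:
{"api": "servo_tool", "payload": {
  "targets": [
    [0,0,0,0,0,-0.008,0.45],
    [0,0,0,0,0,0,0.45],
    [0,0,0,0,0,0,0.45],
    [0,0,0,0,0,0,0.45]
  ]
}}

```text
time: 29.22
ee_pos: [0.6362, 0.1785, 0.0351]
tool_rot: [2.04, 2.385, 0.01]
ft_force: [-0.8, 0.3, -0.1]
opening: 0.0659
```

Emit:
{"api": "servo_tool", "payload": {
  "targets": [
    [0,0,0,0,0,-0.05,0.45],
    [0,0,0,0,0,-0.12,0.45],
    [0,0,0,0,0,-0.12,0.45],
    [0,0,0,0,0,-0.12,0.45],
    [0,0,0,0,-0.1,-0.05,0.45]
  ]
}}

```text
time: 29.63
ee_pos: [0.6113, 0.1738, 0.1528]
tool_rot: [2.041, 2.384, 0.002]
ft_force: [1.1, 0.5, 1.1]
opening: 0.0662
```

Emit:
{"api": "servo_tool", "payload": {
  "targets": [
    [0,0,0,0,-0.12,0,0.45],
    [0,0,0,0,-0.12,0,0.45],
    [0,0,0,0,-0.12,0,0.45],
    [0,0,0,0,-0.12,0,0.45],
    [0,0,0,0,-0.12,0,0.45]
  ]
}}

```text
time: 30.05
ee_pos: [0.4634, 0.1502, 0.1604]
tool_rot: [2.039, 2.377, 0.023]
ft_force: [0.9, 0.4, -0.7]
opening: 0.0667
```

Emit:
{"api": "servo_tool", "payload": {
  "targets": [
    [0,0,0,0,-0.06,0,0.45],
    [0,0,0,0,0,0,0.45],
    [0,0,0,0,0,0,0.45],
    [0,0,0,0,0,0,0.45]
  ]
}}

```text
time: 30.38
ee_pos: [0.4427, 0.147, 0.1629]
tool_rot: [2.039, 2.381, 0.026]
ft_force: [0.4, -0.2, 0.2]
opening: 0.0665
```

```bash
python3 - <<'E'
from h import *
I=bot.grab_frame('top'); J=bot.grab_frame('scene')
cv2.imwrite('pics/v4.png',np.hstack([cv2.resize(I[80:200,150:400],(400,300)),cv2.resize(J[190:380,130:385],(400,300))]))
T={'tray_two':((.623,-.138),6.4,31),'tray_three':((.633,.1775),10.2,-6)}
Z=dict(dish_mid=('tray_two',.017),bottle_mid=('tray_two',.0405),jar_mid=('tray_three',.028),vial_mid=('tray_three',.028),slidebox_mid=('tray_three',.018))
for n in('top','scene'):
  for q,(t,z) in Z.items():
    (c,a,y0)=T[t]; a=np.radians(a)
    for r in bot.pinpoint(n,q)[:4]:
      d=(w(n,*r['location'],z)[:2]-c)*1000; x=d@[np.cos(a),np.sin(a)]; y=d@[-np.sin(a),np.cos(a)]+y0
      if abs(x)<60 and abs(y)<110: print(n,q,t,'x%.0f y%.0f mm'%(x,y),round(r['conf'],2))
E
python3 go.py
```

```text
top dish_mid tray_two x1 y32 mm 0.96
top bottle_mid tray_two x-4 y-39 mm 0.63
top jar_mid tray_three x2 y-5 mm 0.74
top vial_mid tray_three x2 y-69 mm 0.45
top slidebox_mid tray_three x1 y56 mm 0.74
scene dish_mid tray_two x1 y32 mm 0.97
scene bottle_mid tray_two x2 y-42 mm 0.91
scene jar_mid tray_three x-0 y-9 mm 0.63
scene slidebox_mid tray_three x1 y64 mm 0.57
scene slidebox_mid tray_three x-8 y2 mm 0.16
t30.98 p [0.442  0.1468 0.1621] jaw8.8 tilt0.92 open0.0661 F [-0.7 -0.8 -0.1] j7 -0.13
```

View pics/v4.png

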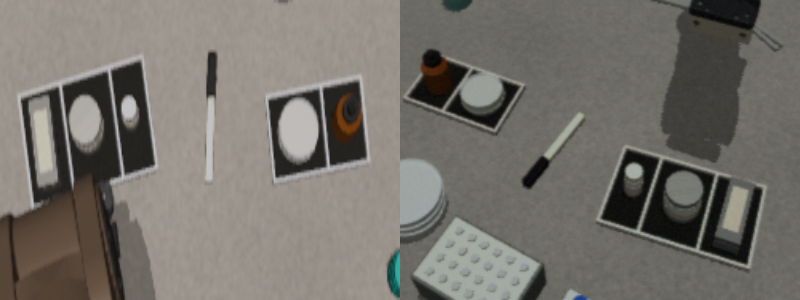

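All five items are upright, inside their compartments and well within tolerance. The gripper is clear, so I hand in.

```bash
python3 -c "
from rig import bot; print(bot.hand_in())"
```

```text
the job is handed in; nothing more can be done
None
```

Both kits are made up and the job is handed in at about 31 s of the 125 s; handing in gives no verdict. The dish and dropper bottle are in the two-compartment tray. The clear steel-lidded jar, the slide box farthest to the robot's right, and the vial are in the three-compartment tray.

In the last pictures all five stand upright in their named compartments, with the gripper well clear. The network points from the last frames gave these positions in each tray's own axes (mm):

| Item | Measured x, y | Compartment middle |
|---|---|---|
| Dish | 1, 32 | 0, 31 |
| Bottle | −4 to 2, −39 to −42 | 0, −42 |
| Jar | 0 to 2, −5 to −9 | 0, −6 |
| Vial | 2, −69 | 0, −70 |
| Slide box | 1, 56 to 64 | 0, 64 |

- **Disagreement:** the two cameras differ by 8 mm on the slide box (top y 56, scene y 64). Both are within tolerance, and the arm let it go at the middle of its compartment.
- **Only one camera:** the vial was found in the top view only, with low confidence (0.45), but both pictures show it upright in its compartment.
- **Forces:** the highest wrist force I read was about 26 N, when the jar was set down.

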